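# Ready the dish on the light base

### The arm

A 6-joint arm with a two-finger parallel gripper is mounted at the origin on a cart in front of the work surface, level with it; the furniture and walls round the work are solid. World frame = base frame: x ahead of the robot, y to its left, z up, the work surface at z = 0. Lengths are in mm, angles in degrees, forces in N, time in s.
With the tool pointing down it reaches from about 325 to 925 mm from the base axis. Payload 3.1 kg.
Tool frame: the origin (TCP) lies at the very end of the fingers, on their centre line; the grasp point (between the pads) lies grasp_offset behind it (grasp_offset is the distance from the TCP to the grasp point, in mm); z points along the fingers, y is the line along which they close (so a half turn about z gives the same grasp; the last joint's range is limited). The gripper opens to 85 mm and grips with 20 to 120 N. Pads are 22 mm wide; open, the fingers measure 114 mm over their backs; the gripper's body (76 mm by 85 mm) begins 54 mm behind the grasp point. The pads swing forward as they close: fully open they stand 13 mm farther back than shut.
Start: joints at [68.228, 12.427, 92.441, -0, 75.132, -6.429], TCP at [165.362, 602.739, 231.3] pointing down, gripper open.
Joint ranges: [-157.48, 157.48], [-44.54, 120.13], [17.64, 146.25], [-64.5, 244.5], [7.68, 150.69], [-147.95, 147.95]. Speed limits (degrees/s): [159.86, 159.86, 180, 180, 180, 180].

### API

Orientations are given as [roll, pitch, yaw] about the fixed x, y, z axes, in that order (R = Rz(yaw) Ry(pitch) Rx(roll)).
In Python, from station import * gives the robot as it stands. Calls block until the motion is done:
- goto(position, orientation): joint-space move of the TCP to a pose.
- move_l(position, attitude=None, speed=150): straight line of the TCP; attitude=None keeps the orientation; speed is the mean speed in mm/s.
- move_j(angles): joint-space move.
- grip(opening, squeeze=None): finger opening in mm; squeeze is the grip in N (None keeps the last); returns when the fingers have stopped.
- wait(seconds).
- solve_ik(position, orientation): joint angles nearest the present ones, or None.
- get_obs(): the state.
- get_image(name): name is "scene" or "side" or "wrist"; returns the picture (400x640x3 uint8, red, green, blue); there is no depth.
- get_calibration(name): a dict with "fx", "fy", "cx", "cy" (pixels), "D" ([k1, k2, p1, p2, k3] as OpenCV has them; the pictures are not rectified), "R" (3x3) and "t" (3): a world point X has camera coordinates R X + t; the wrist camera has in their place "mount" (4x4, takes a point from camera to tool coordinates, whose origin is the TCP and whose axes are the flange's). Camera axes: x right, y down, z forward; pixel columns grow to the right and rows downward; lengths in mm; the calibration is good to about 2 mm. A picture is of the moment at which its call begins: read the wrist's pose just before it. get_calibration takes no time and is no camera call.
A pose or a line that the arm cannot do raises Unreachable and nothing moves.
- sign_off(): hands the job in; it is judged then, once.
Trained networks look in the newest picture that a camera, given by its name, has taken for a name from the list of things; names that differ only in an ending like _2 or _b are one class to them, and where a whole thing is asked for, a point or a joint stands for the part that bears it (a point fixed in the world has none). Each returns a list of dicts, best first, with "score" (0 to 1); they miss things now and then, are a little off and sometimes report something else, mostly with a low value. They report only what shows in the picture. A call takes as long as a camera call. They do not tell look-alikes from the thing itself.
- spot_in(name, camera): "extent" ([centre column, centre row, width, height] in pixels, round what is visible of it).
- regions_of(name, camera): "region" (400x640 bool, what is visible of it) and "extent" ([centre column, centre row, width, height] in pixels, round what is visible of it).
The state is a dict: "t": time; "joint_pos": joint angles; "qvel": joint speeds; "effort": joint torques, N m; "tcp_pos": TCP position; "ee_rot": TCP orientation; "wrist_force": force on the tool from outside, world axes, zero at the start; "moment": the same for the moment, N m; "grip_width": finger opening in mm; "grip_force": force on a finger pad.
Only numpy, scipy, OpenCV 4.12 (cv2) and the standard library are available. Lean on these libraries where they do the work, as an engineer would, in place of code of your own. Each camera call takes 0.05 s, during which the arm holds its last target. There are 200 camera calls.

### The job

Make the light base ready for viewing: with a fingertip, gently slide the dish that stands on its deck to the right until it is fully home against the curved fence round the little window, and roll the knurled aperture wheel at the front of the base by fingertip friction, click by click, until it has clicked in with the largest of its five white dots at the index line on the deck. Only push: do not lift, tip or pinch the dish, and leave everything else on the worktop where it is.

Things in the scene. Friction and masses are not known exactly. Their poses are not given: they have to be found in the camera images.
- light_base: transmitted-light base, a box fixed to the worktop, 150 (x) by 230 (y) by 56 mm high; flat white deck on a black and grey body. Origin: centre of its underside. x points away from the robot (it is turned a little), y left, z up; front face at x = -75 mm. Tweezers lie loose along the deck's far edge, 45 mm and more behind its middle.
- petri_dish: round petri dish with lid standing on the deck, left of the window: 60 mm across the lid (56 mm across the body that is pushed), 14 mm high, about 70 g. Origin: centre of its underside. It slides easily; push it with less than 20 N, best with an upright face of the finger. Another such dish lies on the worktop and is no part of the job.
- stop_centre (a point): deck surface, about the middle of the 36 mm glass window, 15 mm in front and 47 mm right of the base's middle: the dish's origin lies here when home. The stop, a curved steel fence 3 mm thick and 12 mm high, runs round the right (-y) side of this point, 54 degrees either way; it is open to the left: the dish slides in along the base's -y and centres itself.
- aperture_wheel (a joint): wheel angle about its upright axis, rad, counter-clockwise from above positive, endless. +pi or -pi = largest dot at the index line (goal). It clicks into five places 1.257 rad apart: 0.628, 1.885, pi, -0.628, -1.885; it starts one or two clicks from the goal. Let go past half way (0.63 rad) it snaps on to the next, else back. Takes about 1 N along the rim.
- wheel_centre (a point): on the wheel's axis at mid rim height, 41 mm above the worktop. Flat black disc, 101 mm across its rim of 60 fine upright ribs; rim 35.5 to 47 mm above the worktop. Only a crescent, 66 mm wide, stands out of the base's front face, by 13 mm at most, 41 degrees either side of straight ahead; touch it there on the rim or the top. The front face is 37 mm in front of this point.
- largest_dot (a point): middle of the largest white dot (9 mm across; the other dots are 2 to 6 mm) on the wheel's top face, 43.6 mm from the wheel's axis, 47 mm above the worktop. It turns with the wheel. The dots are 72 degrees apart, each 180 degrees from its aperture.
- index_point (a point): the place on the wheel's crescent, 47 mm above the worktop and 43.6 mm straight in front of the wheel's axis, next to the short black index line at the front edge of the deck: here the largest dot must end.
- tweezers: fine steel tweezers, 125 mm long, 9 mm high, lying on the deck along its far edge; bystander. Origin: centre of its underside.
- vial_clear: screw vial with a black cap, 22 mm across, 47 mm high, standing on the worktop close to the left of the base; bystander. Origin: centre of its underside.
- objective_can: white can with black screw top, 34 mm across, 59 mm high, standing on the worktop close to the right of the base; bystander. Origin: centre of its underside.
- spare_dish: second petri dish, 60 mm across, 14 mm high, lying on the worktop to the left; bystander. Origin: centre of its underside.
- eyepiece: black spare eyepiece, 37 mm across, 44 mm high, standing at the front left; bystander. Origin: centre of its underside.
- slide_box: shut slide box, 97 by 172 by 36 mm, at the left; bystander. Origin: centre of its underside.
- lens_blower: rubber lens blower, 49 mm across, 98 mm high, standing at the left, farther back; bystander. Origin: centre of its underside.
- pen: pen, 138 mm long, 10 mm thick, lying at the front right; bystander. Origin: centre of its underside.
Not all that is in view belongs to the job. Leave any brown or orange look-alike of the petri_dish alone.

How it is judged:
By the outcome, as a careful person would: the job done as asked, in the order asked, and still so for the second after the job is handed in, with the robot touching nothing.
It also fails if it takes over 61 s, if anything falls off the work surface, if the arm or the gripper's body presses on something with over 40 N, if the wrist force passes 120 N, or if a joint passes its speed limit or range.

## Working session

There is one attempt and no reset: what is moved stays moved. The work goes in short steps, each a Python script; the robot and the scene stay as the last script left them, time stands still between calls to the robot, and variables do not carry over. Pictures are saved under pics/ and viewed, at most 10 in all, crops included, and the job is handed in when it is done.

```bash
ls; mkdir -p pics; cat > h.py <<'E'
from station import *
import numpy as np, cv2
def cam(name,obs=None):
    c=get_calibration(name)
    K=np.array([[c["fx"],0,c["cx"]],[0,c["fy"],c["cy"]],[0,0,1.]]);D=np.array(c["D"],float)
    if "R" in c: R=np.array(c["R"]);t=np.array(c["t"])
    else:
        o=obs or get_obs();M=np.array(c["mount"]);T=np.eye(4);T[:3,:3]=rot(o["ee_rot"]);T[:3,3]=o["tcp_pos"]
        W=np.linalg.inv(T@M);R=W[:3,:3];t=W[:3,3]
    return K,D,R,t
def rot(e):
    from scipy.spatial.transform import Rotation as Ro
    e=np.array(e); return e if e.shape==(3,3) else Ro.from_euler('xyz',e,degrees=True).as_matrix()
def ray(C,uv,z):
    K,D,R,t=C;p=cv2.undistortPoints(np.array(uv,float).reshape(-1,1,2),K,D)[:,0]
    d=np.c_[p,np.ones(len(p))]@R;o=-R.T@t
    return o+d*((z-o[2])/d[:,2])[:,None]
def proj(C,X):
    K,D,R,t=C;return cv2.projectPoints(np.array(X,float).reshape(-1,1,3),cv2.Rodrigues(R)[0],t,K,D)[0][:,0]
def snap(name,f):
    o=get_obs();im=get_image(name);cv2.imwrite("pics/"+f,im[:,:,::-1]);return im,cam(name,o)
E
python3 - <<'E'
from h import *
for n in ["scene","side"]:
    im,C=snap(n,n+"0.png"); print(n,-C[2].T@C[3])
    for k,z in [("light_base",56),("petri_dish",63),("aperture_wheel",47),("largest_dot",47),("tweezers",60),("vial_clear",23),("objective_can",30)]:
        for r in spot_in(k,n)[:3]:
            print(k,round(r["score"],2),np.round(r["extent"]),np.round(ray(C,r["extent"][:2],z)[0]))
print(get_obs())
E
```

```text
pics
scene [-415.49258746 -583.58443301  618.47801125]
light_base 0.79 [373. 220. 115.  70.] [ 471. -209.   56.]
light_base 0.65 [432. 229.  13.  31.] [ 498. -338.   56.]
petri_dish 0.82 [347. 202.  22.  20.] [ 506. -125.   63.]
petri_dish 0.56 [294. 240.  25.  19.] [ 306. -104.   63.]
petri_dish 0.51 [288. 213.  22.  18.] [392. -32.  63.]
aperture_wheel 0.61 [372. 231.  26.  13.] [ 442. -222.   47.]
aperture_wheel 0.54 [235. 209.  23.  22.] [370. 104.  47.]
largest_dot 0.66 [375. 229.  29.  12.] [ 450. -223.   47.]
tweezers 0.68 [384. 197.  37.  18.] [ 579. -190.   60.]
vial_clear 0.49 [247. 155.  17.  25.] [692. 318.  23.]
vial_clear 0.44 [321. 206.   7.  14.] [522. -44.  23.]
objective_can 0.77 [433. 230.  15.  28.] [ 537. -330.   30.]
side [   49.33149804 -1281.95752683   869.69718263]
light_base 0.7 [345. 235.  61.  62.] [ 512. -228.   56.]
petri_dish 0.74 [334. 214.  21.  12.] [ 518. -119.   63.]
petri_dish 0.73 [287. 226.  20.  14.] [ 364. -130.   63.]
petri_dish 0.47 [303. 209.  15.  16.] [440. -56.  63.]
largest_dot 0.41 [320. 291.  40.  20.] [ 362. -419.   47.]
tweezers 0.4
[... 197 characters left out ...]
  19.] [ 605. -126.   30.]
{'t': 0.8, 'joint_pos': array([ 6.82248681e+01,  1.24242460e+01,  9.24392930e+01, -1.46027364e-04,
        7.51322425e+01, -6.42845805e+00]), 'qvel': array([ 0.02680925,  0.04307143, -0.08502543,  0.03290919,  0.05521433,
       -0.04541267]), 'effort': array([-2.84881326e-04, -3.96838582e+01, -3.04232669e+01, -2.33392020e-04,
        4.60193060e-04, -1.04992207e-06]), 'tcp_pos': array([165.400304  , 602.74648019, 231.35072215]), 'ee_rot': array([1.79995824e+02, 6.12559537e-04, 1.64653364e+02]), 'wrist_force': array([ 0.3088756 , -0.44415762, -0.16074144]), 'moment': array([-0.00359871, -0.0114551 , -0.04696499]), 'grip_force': 0.0, 'grip_width': 85.49176448281085}
```

```bash
python3 -c "
import cv2,numpy as np
a=[cv2.imread('pics/%s0.png'%n) for n in ('scene','side')]
cv2.imwrite('pics/b.png',cv2.resize(np.vstack(a),(480,600)))"
```

```text
(no output)
```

View pics/scene0.png

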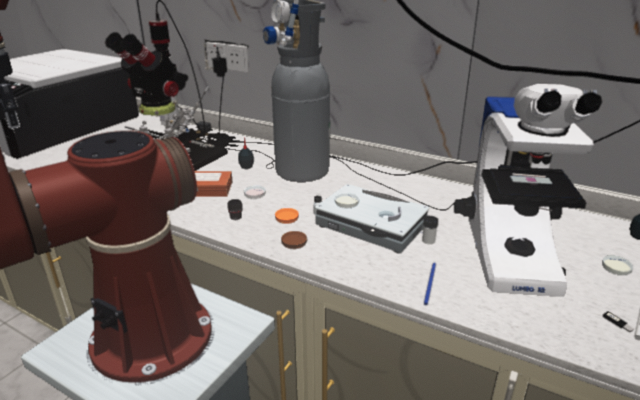

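The scene view shows the light base near (375,215), with the dish at (347,200) on its left part and the window and fence near (390,212). The wheel is at the front (372,231). Two orange/brown look-alikes lie at (287,215) and (294,240), and the gas cylinder stands behind. Next I bring the wrist camera above the base.

```bash
python3 - <<'E'
from h import *
C=cam("scene"); print(ray(C,[[302,178],[275,172],[330,172]],0).round())
print(np.round(get_calibration("wrist")["mount"],2))
p=get_obs()["tcp_pos"]
try: goto([350,300,330],[180,0,180-15]); 
except Exception as e: print(e)
goto([430,-180,330],[180,0,160]); grip(0)
im,C=snap("wrist","w1.png"); o=get_obs(); print(o["t"],o["tcp_pos"],o["ee_rot"],o["grip_width"],-C[2].T@C[3])
E
```

```text
[[677. 108.   0.]
 [673. 200.   0.]
 [754.  57.   0.]]
[[-0.0000e+00 -9.6000e-01 -2.8000e-01  7.1500e+01]
 [ 1.0000e+00 -0.0000e+00  0.0000e+00 -1.0000e-02]
 [-0.0000e+00 -2.8000e-01  9.6000e-01 -1.4311e+02]
 [ 0.0000e+00  0.0000e+00  0.0000e+00  1.0000e+00]]
4.7667 [ 429.98555058 -180.05408615  330.01572761] [-1.79999782e+02 -5.49143052e-04  1.59992131e+02] 0.21855279570365224 [ 362.79115584 -155.6210053   473.10829946]
```

View pics/w1.png

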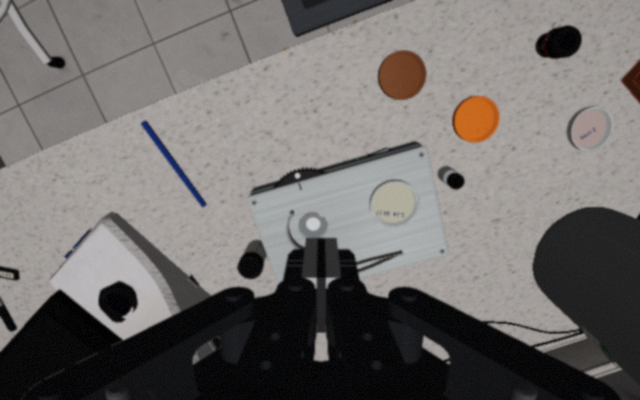

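```bash
cat >> h.py <<'E'
def top(im,C,x0,x1,y0,y1,z,s):  # ortho view: up=+x, left=+y, s px/mm
    xs=np.arange(x1,x0,-1/s);ys=np.arange(y1,y0,-1/s)
    g=np.array([[[x,y,z] for y in ys] for x in xs],float)
    m=proj(C,g).reshape(len(xs),len(ys),2).astype(np.float32)
    return cv2.remap(im,m[...,0],m[...,1],cv2.INTER_CUBIC)
E
python3 - <<'E'
from h import *
im=cv2.imread("pics/w1.png")[:,:,::-1]; C=cam("wrist")
P=ray(C,[[254,203],[421,154],[443,251],[313,224],[393,202]],56); print(P.round(1))
v=top(im,C,380,600,-350,-80,56,2.2); cv2.imwrite("pics/t1.png",v[:,:,::-1])
for k,z in [("petri_dish",63),("vial_clear",47),("objective_can",59),("aperture_wheel",47)]:
    for r in spot_in(k,"wrist")[:3]: print(k,round(r["score"],2),np.round(r["extent"]),ray(C,r["extent"][:2],z)[0].round(1))
E
```

```text
[[ 460.7 -279.5   56. ]
 [ 472.3  -67.6   56. ]
 [ 605.5  -74.4   56. ]
 [ 511.9 -220.3   56. ]
 [ 518.6 -116.8   56. ]]
petri_dish 0.87 [403.  73.  50.  48.] [376.3 -63.1  63. ]
petri_dish 0.71 [395. 203.  48.  49.] [ 518.5 -115.8   63. ]
petri_dish 0.55 [477. 119.  46.  50.] [453.3   3.4  63. ]
vial_clear 0.7 [451. 175.  26.  19.] [512.8 -37.7  47. ]
vial_clear 0.31 [592. 128.  47.  44.] [515.7 145.4  47. ]
objective_can 0.78 [252. 258.  33.  37.] [ 528.8 -310.3   59. ]
objective_can 0.21 [347. 214. 201. 142.] [ 512.8 -175.2   59. ]
aperture_wheel 0.83 [298. 180.  54.  23.] [ 454.1 -218.8   47. ]
aperture_wheel 0.73 [348. 213. 197. 144.] [ 516.7 -174.3   47. ]
```

View pics/t1.png

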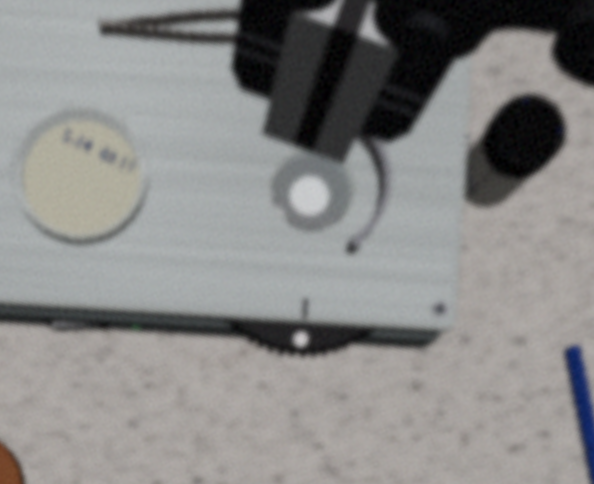

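The ortho view shows the dish at (81,175), the window at (311,191), the index line at (305,308) and a smallish dot at the index (301,339). This gives a base at about (530.7,-175.2) with yaw -3.1°, and it agrees with the deck screws, wheel crescent and sizes given. Next I push the dish.

```bash
cat >> h.py <<'E'
B=np.array([530.7,-175.2]);YAW=-3.1
def b2w(x,y,z):
    a=np.radians(YAW);c,s=np.cos(a),np.sin(a)
    return [B[0]+c*x-s*y,B[1]+s*x+c*y,z]
def fb(f0):  # force in base frame rel. f0
    a=np.radians(YAW);f=get_obs()["wrist_force"]-f0
    return np.array([np.cos(a)*f[0]+np.sin(a)*f[1],-np.sin(a)*f[0]+np.cos(a)*f[1],f[2]])
E
python3 - <<'E'
from h import *
A=[180,0,90+YAW]
goto(b2w(-15,114,150),A); move_l(b2w(-15,114,60),speed=120); wait(.2)
f0=get_obs()["wrist_force"]; print(get_obs()["t"])
move_l(b2w(-15,100,60),speed=60);move_l(b2w(-15,4,60),speed=50); print(fb(f0).round(1))
y=4
while y>-14:
    y-=1.5; move_l(b2w(-15,y,60),speed=20); f=fb(f0); print(y,f.round(1))
    if np.hypot(*f[:2])>3.5: break
im,C=snap("wrist","w2.png"); print(get_obs()["t"],get_obs()["tcp_pos"].round(1),np.array(b2w(-15,y,60)).round(1))
E
```

```text
7.4667
[ 0.4  1.  -0.6]
2.5 [ 1.2  0.8 -2.2]
1.0 [ 1.4  0.6 -0.8]
-0.5 [ 0.6  1.  -1.5]
-2.0 [ 0.8  0.4 -1.8]
-3.5 [ 1.1  0.7 -0.8]
-5.0 [ 1.4  0.5 -0.3]
-6.5 [ 1.3  1.3 -0.9]
-8.0 [ 0.3  0.4 -0.3]
-9.5 [ 0.9  1.  -0.4]
-11.0 [ 0.8  0.4 -0.6]
-12.5 [1.1 5.6 0.7]
12.7167 [ 514.9 -185.8   59.9] [ 515.  -186.9   60. ]
```

View pics/w2.png

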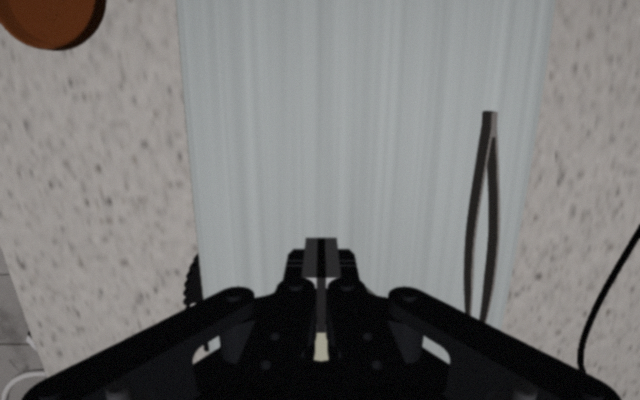

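The dish is out of view behind the fingers, but the 5.6 N contact says it has stopped. I back off and check from above.

```bash
python3 - <<'E'
from h import *
move_l(b2w(-15,12,60),speed=80); move_l(b2w(-15,12,130),speed=200)
goto(b2w(-85,-40,250),[180,0,180+YAW]); wait(.2)
im,C=snap("wrist","w3.png"); print(get_obs()["t"])
for k,z in [("petri_dish",70),("aperture_wheel",47),("largest_dot",47)]:
    for r in spot_in(k,"wrist")[:2]: print(k,round(r["score"],2),np.round(r["extent"]),ray(C,r["extent"][:2],z)[0].round(1))
print(np.array([b2w(-15,-47,56),b2w(-38-43.6,-47,47)]).round(1))
v=top(im,C,420,560,-310,-130,56,4.2); cv2.imwrite("pics/t3.png",v[:,:,::-1])
E
```

```text
15.4417
petri_dish 0.98 [311. 232.  59.  49.] [ 505.2 -223.2   70. ]
petri_dish 0.95 [466.  88.  63.  58.] [376.1 -77.   70. ]
aperture_wheel 0.75 [315. 171.  66.  12.] [ 449.1 -216.5   47. ]
aperture_wheel 0.49 [313. 231.  60.  46.] [ 514.2 -222.2   47. ]
[[ 513.2 -221.3   56. ]
 [ 446.7 -217.7   47. ]]
```

View pics/t3.png

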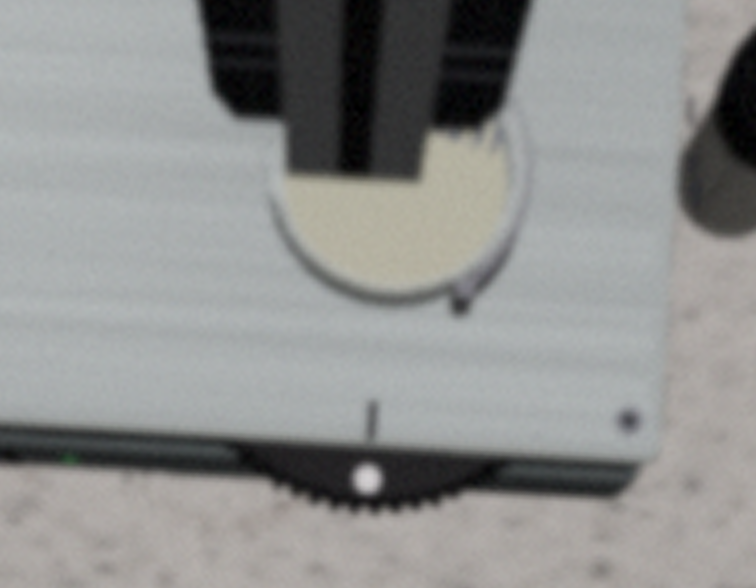

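The top view shows the dish nested against the fence, with the fence tip at (460,305) touching the rim. The dot at the index (367,480) is about 6 mm, so not the largest. Now I roll the wheel.

```bash
cat >> h.py <<'E'
W=(-38,-47)
def arc(r,phi,z):
    p=np.radians(phi); return b2w(W[0]-r*np.cos(p),W[1]-r*np.sin(p),z),[180,0,180+YAW+phi]
def frad(f0,phi):  # push-back along outward radial
    f=fb(f0);p=np.radians(phi);return -f[0]*np.cos(p)-f[1]*np.sin(p), f[0]*np.sin(p)-f[1]*np.cos(p)
def roll(d,pic,F=4,a=26,r0=70):
    ph=-a*d
    goto(*arc(90,ph,140)); move_l(*arc(r0+5,ph,38),speed=150); wait(.15)
    f0=get_obs()["wrist_force"]; r=r0; move_l(*arc(r,ph,38),speed=40)
    while r>50:
        r-=.7; move_l(*arc(r,ph,38),speed=25)
        if frad(f0,ph)[0]>2.5: break
    print("touch r",r,frad(f0,ph),"t",get_obs()["t"]); log=[]
    while ph*d<a:
        n,tg=frad(f0,ph); r-=np.clip((F-n)*.1,-.4,.4); ph+=4*d
        move_l(*arc(r,ph,38),speed=28); log.append((round(r,1),round(n,1),round(tg,1)))
    print(log)
    move_l(*arc(r+15,ph,38),speed=120); move_l(*arc(75,ph,110),speed=200)
    goto(*arc(70,0,170)); wait(.15)
    im,C=snap("wrist",pic+"w.png"); v=top(im,C,425,475,-265,-175,47,6); cv2.imwrite("pics/"+pic+".png",v[:,:,::-1])
    m=(v.min(2)>150).astype(np.uint8); k=cv2.connectedComponentsWithStats(m)
    for s,c in zip(k[2],k[3]):
        if s[4]>60 and s[4]<5000: print("blob",c.round(),"diam",(2*(s[4]/np.pi)**.5/6).round(1),s[:4])
    print("t",get_obs()["t"])
E
python3 - <<'E'
from h import *
roll(1,"r1")
E
```

```text
touch r 58.09999999999995 (np.float64(6.055529273097118), np.float64(-0.25964928914548535)) t 21.65Traceback (most recent call last):
  File "<stdin>", line 2, in <module>
  File "h.py", line 49, in roll
    move_l(*arc(r,ph,38),speed=28); log.append((round(r,1),round(n,1),round(tg,1)))
    ~~~~~~^^^^^^^^^^^^^^^^^^^^^^^^
station.Unreachable: the arm cannot follow that straight line within its joint ranges
```

```bash
python3 - <<'E'
from h import *
o=get_obs(); print(o["t"],o["tcp_pos"].round(1),o["ee_rot"].round(1),o["joint_pos"].round(1),o["wrist_force"].round(1))
for ph in range(-30,31,4): 
    p,a=arc(58,ph,38); q=solve_ik(p,a); print(ph,None if q is None else np.round(q,1))
E
```

```text
25.2333 [ 434.1 -240.    37.9] [-179.9   -0.  -161.2] [-3.700e+01  1.190e+01  1.168e+02 -1.000e-01  5.120e+01 -1.458e+02] [-3.9 -2.3 -0.1]
-30 [-31.5  10.2 118.8   0.   50.9 -88.4]
-26 [-32.   10.2 118.9   0.   50.9 -92.9]
-22 [-32.5  10.1 118.9   0.   50.9 -97.4]
-18 [ -32.9   10.2  118.9    0.    50.9 -101.8]
-14 [ -33.4   10.2  118.9    0.    50.9 -106.3]
-10 [ -33.9   10.3  118.8    0.    50.9 -110.8]
-6 [ -34.3   10.4  118.6    0.    51.  -115.2]
-2 [ -34.8   10.5  118.5    0.    51.  -119.7]
2 [ -35.2   10.7  118.3    0.    51.  -124.1]
6 [ -35.6   10.9  118.     0.    51.1 -128.5]
10 [ -35.9   11.2  117.7    0.    51.1 -132.8]
14 [ -36.3   11.4  117.4    0.    51.2 -137.2]
18 [ -36.6   11.7  117.     0.    51.3 -141.5]
22 [ -36.9   12.   116.7    0.    51.3 -145.8]
26 None
30 None
```

```bash
python3 - <<'E'
s=open('h.py').read()
s=s.replace("    move_l(*arc(r+15,ph,38),speed=120)","    finish(r,ph,pic)\ndef finish(r,ph,pic):\n    move_l(*arc(r+15,ph,38),speed=120)")
s=s.replace("a=26,r0=70","lo=-30,hi=22,r0=63").replace("ph=-a*d\n","ph=lo if d>0 else hi\n").replace("while ph*d<a:","while (ph<hi if d>0 else ph>lo):")
open('h.py','w').write(s)
from h import *
finish(58,22,"r1")
E
```

```text
blob [257. 161.] diam 4.3 [245 149  25  25]
t 26.7
```

View pics/r1.png

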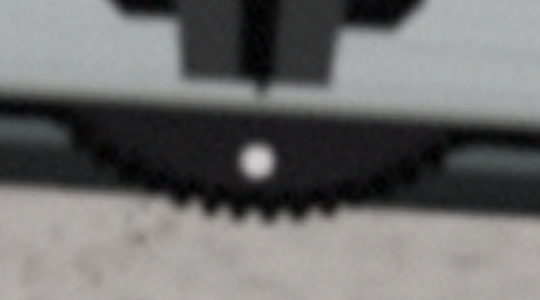

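```bash
python3 - <<'E'
from h import *
from scipy.spatial.transform import Rotation as Ro
c=get_calibration("wrist")
def C_of(p,e):
    return cam("wrist",{"tcp_pos":np.array(p),"ee_rot":np.array(e)})
for f,(p,e) in {"w3.png":(b2w(-85,-40,250),[180,0,180+YAW]),"r1w.png":arc(70,0,170)}.items():
    v=top(cv2.imread("pics/"+f),C_of(p,e),425,475,-265,-175,47,6).astype(float)
    sub=v[100:230,180:340].min(2); bg=np.median(sub[sub<90]); pk=sub.max()
    y,x=np.unravel_index(sub.argmax(),sub.shape); w=np.clip(sub[max(0,y-33):y+34,max(0,x-33):x+34]-bg,0,None); w[w<15]=0
    print(f,bg,pk,(x+180,y+100),"equiv diam vs 200:",2*np.sqrt(w.sum()/(215-bg)/np.pi)/6, "fwhm",2*np.sqrt((w>(pk-bg)/2).sum()/np.pi)/6)
E
```

```text
w3.png 36.0 207.0 (np.int64(258), np.int64(157)) equiv diam vs 200: 6.701105239412527 fwhm 6.717832113698229
r1w.png 27.0 206.0 (np.int64(263), np.int64(143)) equiv diam vs 200: 5.286877105899651 fwhm 5.259048614802706
```

The dot went from about 6 mm to about 5 mm, so the click worked but in the wrong direction. Clockwise now.

```bash
python3 - <<'E'
from h import *
roll(-1,"r2")
E
```

```text
Traceback (most recent call last):
  File "h.py", line 41, in roll
    goto(*arc(90,ph,140)); move_l(*arc(r0+5,ph,38),speed=150); wait(.15)
    ~~~~^^^^^^^^^^^^^^^^^
station.Unreachable: the arm cannot take that pose within its joint ranges
```

```bash
sed -i 's/goto(\*arc(90,ph,140)); move_l(\*arc(r0+5,ph,38),speed=150)/goto(*arc(75,ph,110)); move_l(*arc(r0+5,ph,38),speed=150)/; s/lo=-30,hi=22/lo=-27,hi=21/' h.py; python3 - <<'E'
from h import *
for ph in (21,22): print([solve_ik(*arc(r,ph,z)) is not None for r,z in ((75,110),(68,38),(58,38))])
roll(-1,"r2")
E
```

```text
[True, True, True]
[True, True, True]
touch r 58.79999999999998 (np.float64(4.438392666228121), np.float64(0.2875530691586048)) t 29.7333
[(np.float64(58.8), np.float64(4.4), np.float64(0.3)), (np.float64(58.9), np.float64(5.0), np.float64(0.9)), (np.float64(59.0), np.float64(4.7), np.float64(0.3)), (np.float64(59.1), np.float64(5.3), np.float64(0.1)), (np.float64(59.1), np.float64(3.1), np.float64(1.3)), (np.float64(59.1), np.float64(4.6), np.float64(1.0)), (np.float64(59.1), np.float64(3.4), np.float64(0.6)), (np.float64(59.2), np.float64(4.9), np.float64(0.7)), (np.float64(59.1), np.float64(3.3), np.float64(-0.2)), (np.float64(59.1), np.float64(4.5), np.float64(0.8)), (np.float64(59.1), np.float64(3.7), np.float64(0.1)), (np.float64(59.2), np.float64(4.7), np.float64(-0.1))]
blob [256. 161.] diam 5.7 [239 144  35  35]
t 34.8917
```

Back at the 6 mm dot. One more clockwise.

```bash
python3 - <<'E'
from h import *
roll(-1,"r3")
E
```

```text
touch r 58.79999999999998 (np.float64(5.826748717729151), np.float64(-0.6627780558008611)) t 37.925
[(np.float64(59.0), np.float64(5.8), np.float64(-0.7)), (np.float64(59.1), np.float64(5.0), np.float64(0.0)), (np.float64(59.3), np.float64(5.7), np.float64(-0.0)), (np.float64(59.2), np.float64(3.9), np.float64(-0.5)), (np.float64(59.2), np.float64(3.5), np.float64(-1.3)), (np.float64(59.2), np.float64(3.6), np.float64(-1.0)), (np.float64(59.1), np.float64(3.7), np.float64(-0.5)), (np.float64(59.1), np.float64(4.0), np.float64(-0.6)), (np.float64(59.1), np.float64(3.7), np.float64(-1.7)), (np.float64(59.2), np.float64(4.9), np.float64(-1.0)), (np.float64(59.3), np.float64(5.0), np.float64(-1.1)), (np.float64(59.4), np.float64(4.7), np.float64(-1.9))]
blob [257. 161.] diam 8.8 [231 136  52  52]
t 43.0833
```

View pics/r3w.png

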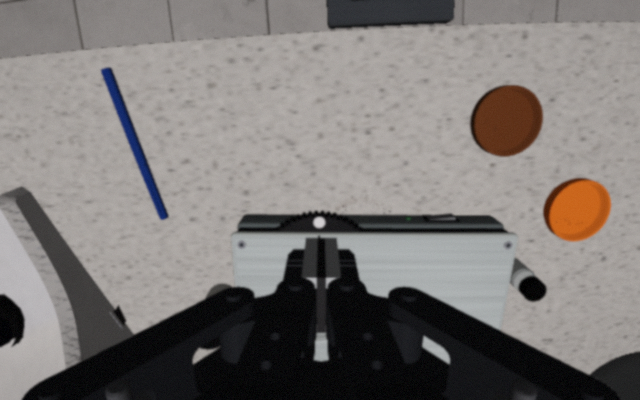

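```bash
python3 -c "
from h import *
print(sign_off())"
```

```text
the job is handed in; nothing more can be done
None
```

The job is handed in at about 43 s: the dish is home against the fence, and the aperture wheel has clicked in with its largest dot (measured about 9 mm) at the index line, after one click the wrong way that I reversed.

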